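# Lock a gem sphere under its keeper bar, carry it over and hold it level

## Task

Lay the brass keeper bar gently into the notches of the two end boards of the wooden carrier, so that it bridges the amber sphere, and let go of it; then lift the carrier by its upright wooden grip and bring it to the black viewing tray, keeping it level all the way so that the sphere stays in its cup and the bar in its notches. Finish holding the carrier still and level with the sphere over the middle of the black tray, the carrier's underside about 10 cm above the desk: do not put it down or let go. Do not drop the bar, do not press it on the sphere, and leave the loupe, tweezers and stone jars where they are.

Things in the scene. Friction and masses are not known exactly. Their poses are not given: they have to be found in the camera images.
- carrier: Dark wooden sphere carrier, loose, about 0.2 kg, on the desk. Board 112 mm (x) by 140 mm (y) by 12 mm; origin at the middle of its underside, z up, x from the grip towards the cup. At x = +26 mm: the black cup (y = 0) and two notched end boards at y = -58 and +58 mm, 56 mm wide (x), 12 mm thick, tops at 57 mm. Its centre of mass is about 35 mm from the grip, along x.
- cup (a point): Centre of the sphere when in the middle of its cup: at x = 26 mm, y = 0, 29 mm above the carrier's underside. The cup has a flat floor at 14 mm and a rim 4 mm high, inner radius 13.5 mm: the sphere rolls about 3 mm each way in it.
- bar_seat (a point): Where the middle of the keeper bar's underside belongs: x = 26 mm, y = 0, 47 mm above the carrier's underside, level with both notch floors, 3 mm over the sphere; axes as the carrier's, bar along y. Notches: 20 mm wide (x), 10 mm deep, rounded lips, one in each end board, closed at the outer ends by brass stop plates 128 mm apart and 56.5 mm high.
- handle_top (a point): Middle of the top of the carrier's upright wooden grip, a block 16 mm (x) by 32 mm (y) that stands on the board at x = -34 mm, y = 0 and ends here, 91 mm above the carrier's underside (brass foot plate below 15 mm). Axes as the carrier's. 60 mm from the line of the keeper bar.
- sphere: Polished amber-coloured sphere, 30 mm across, 37 g, lying loose in the carrier's cup; origin at its centre (its axes turn as it rolls).
- keeper_bar: Brass keeper bar, loose, about 60 g, at first lying flat on the padded floor of the black tray. Strip 123 mm long (y), 16 mm wide (x), 6 mm thick, with an upright wooden tab in its middle to hold it by: 24 mm (y) by 12 mm (x), top 36 mm above the underside. Origin at the middle of the underside, z up. Fits either way round, with 2 mm play each way in x, 2.5 mm in y.
- jewel_tray: Black leatherette viewing tray, fixed on the desk, 219 mm (x) by 275 mm (y), rim 22 mm high and 11 mm wide, padded floor at 5 mm. Origin at the middle of its underside. A ring roll lies along its +x side (x = 66 to 99 mm); its rings reach up to about 36 mm.
- loupe: Folding silver loupe, 27 by 44 by 14 mm, loose on the near left corner of the black tray's floor; leave alone.
- tweezers: Steel tweezers, 162 mm long (y), 13 by 10 mm, loose on the desk; leave alone.
- stone_jar_1: Small glass jar with black screw cap, 39 mm across, 43 mm high, loose on the desk, beyond the carrier; leave alone. Two more like it beside it are fixed.

How it is judged:
On the way, in this order (a step that is already met when the one before it is completed fails the run):
1. the keeper bar lies released in both notches over the sphere, the carrier still standing on the desk (x of keeper_bar in the frame of bar_seat between -0.004 and 0.004 m and y of keeper_bar in the frame of bar_seat between -0.005 and 0.005 m and z of keeper_bar in the frame of bar_seat between -0.003 and 0.003 m and angle between the y axis of keeper_bar and the y axis of carrier, either way round below 0.06 rad and distance between sphere and cup below 0.008 m and contact force between the fingers and keeper_bar below 0.1 N and height (world z) of carrier below 0.01 m), for 0.3 s.
2. the carrier is lifted clear of the desk with the sphere in its cup and the bar in its notches (x of keeper_bar in the frame of bar_seat between -0.004 and 0.004 m and y of keeper_bar in the frame of bar_seat between -0.005 and 0.005 m and z of keeper_bar in the frame of bar_seat between -0.003 and 0.003 m and angle between the y axis of keeper_bar and the y axis of carrier, either way round below 0.06 rad and distance between sphere and cup below 0.008 m and height (world z) of carrier above 0.05 m), for 0.2 s.
At the end, for the whole second after the job is handed in: The carrier is held only by the gripper, still, level within 6 degrees, underside 70 to 140 mm above the desk, sphere within 45 mm (from above) of the middle of the black tray; sphere in its cup, keeper bar in both notches, not touched by the fingers (x of keeper_bar in the frame of bar_seat between -0.004 and 0.004 m and y of keeper_bar in the frame of bar_seat between -0.005 and 0.005 m and z of keeper_bar in the frame of bar_seat between -0.003 and 0.003 m and angle between the y axis of keeper_bar and the y axis of carrier, either way round below 0.06 rad and distance between sphere and cup below 0.008 m and height (world z) of carrier between 0.07 and 0.14 m and horizontal distance between sphere and jewel_tray below 0.045 m and angle between carrier's own z axis and vertical below 0.1 rad and linear speed of carrier below 0.02 m/s and angular speed of carrier below 0.15 rad/s and contact force between the fingers and carrier above 1 N and contact force between carrier and jewel_tray below 0.05 N and contact force between the fingers and keeper_bar below 0.1 N); the arm keeps its last pose, push and grip.
It fails at once if the sphere leaves its cup (distance between sphere and cup above 0.015 m).
It fails at once if the carrier is tipped by more than 20 degrees (angle between carrier's own z axis and vertical above 0.35 rad).
It fails at once if the keeper bar is dropped (falls free by more than about 15 mm) (linear speed of keeper_bar above 0.55 m/s and contact force between the fingers and keeper_bar below 0.01 N and contact force between the fingers and carrier below 0.01 N).
It fails at once if the keeper bar is pressed on the sphere (contact force between keeper_bar and sphere above 5 N).
It fails at once if the loupe, the tweezers or the loose stone jar is pushed more than 20 mm away (distance of any of loupe, tweezers, stone_jar_1 from where it was at the start of the episode above 0.02 m).
It also fails if it takes over 58 s, if anything falls off the work surface, if the arm or the gripper's body presses on something with over 40 N, if the wrist force passes 120 N, or if a joint passes its speed limit or range.

## Robot

A 7-joint arm with a two-finger parallel gripper is mounted at the origin on a cart in front of the work surface, level with it; the furniture and walls round the work are solid. World frame = base frame: x ahead of the robot, y to its left, z up, the work surface at z = 0. Lengths are in m, angles in rad, forces in N, time in s.
With the tool pointing down it reaches from about 0.425 to 0.925 m from the base axis. Payload 6.8 kg.
Tool frame: the origin (TCP) lies midway between the tips of the shut fingers; the grasp point (between the pads) lies 19 mm behind it; z points along the fingers, y is the line along which they close (so a half turn about z gives the same grasp; the last joint's range is limited). The gripper opens to 85 mm and grips with 20 to 120 N. Pads are 22 mm wide; open, the fingers measure 114 mm over their backs; the gripper's body (76 mm by 85 mm) begins 54 mm behind the grasp point. The pads swing forward as they close: fully open they stand 13 mm farther back than shut.
Start: joints at [-1.314, 0.477, 0.022, 1.555, -0.011, 1.109, -0.083], TCP at [0.241, 0.631, 0.231] pointing down, gripper open.
Joint ranges: [-2.96, 2.96], [-0.34, 2.1], [-1.41, 1.46], [0.24, 2.44], [-1.37, 4.51], [0.17, 1.92], [-2.96, 2.96]. Speed limits (rad/s): [2.39, 2.39, 3.14, 3.14, 3.14, 3.14, 3.14].

## Interface

Orientations are given as a unit quaternion [w, x, y, z].
In Python, from station import readout, imaging, hand_in gives the robot as it stands.
- The arm moves only by the tool drive_tool, never from a script. Its argument "series" is a list of rows, each a list of 5 numbers: the shift along the tool's x, y, z in cm, then the turn about the tool's z in degrees, then the closure, from -1 (fully open) to 1 (shut). A call has 1 to 8 rows; each row shifts and turns the commanded pose from where the row before left it, along the tool's axes as they then stand; what a row does not reach is not made up. A row lasts 1/10 s, in which the tool goes at most 50 mm and 8.59 degrees, less where a joint would pass 70% of its speed; a pose out of reach is approached as far as the arm can. A call with a gripper value outside its range is refused whole. The fingers move at their own pace and stop on an object; "squeeze" is the grip in N (left out, the last holds). Time passes only in rows, so rows that do not move let the fingers close. It gives the time, the measured TCP pose, the force, the opening and the grip force at its end, in the units of the state.
- readout.get_obs(): the state, without advancing time (a new reading comes with each control period).
- imaging.read_camera(name): name is "side" or "top" or "wrist"; returns the picture (480x640x3 uint8, red, green, blue); there is no depth.
- imaging.camera_model(name): a dict with "vfov" (degrees; the focal length in pixels is half the picture's height over the tangent of half this angle, whatever the lens; pixels are square), "cx", "cy" (the principal point, pixels), "xyz" and "orientation" of the camera in the world. Camera axes: x right, y down, z forward; pixel columns grow to the right and rows downward; lengths in m; the calibration is good to about 2 mm. The wrist camera is an equidistant fisheye: a pixel r from the principal point sees the ray r / f radians off the axis. A picture is of the moment at which its call begins: read the wrist's pose just before it. camera_model takes no time and is no camera call; for the wrist camera it gives the pose at the moment of the call.
- hand_in(): hands the job in; it is judged then, once.
Trained networks look in the newest picture that a camera, given by its name, has taken for a name from the list of things; names that differ only in an ending like _2 or _b are one class to them, and where a whole thing is asked for, a point or a joint stands for the part that bears it (a point fixed in the world has none). Each returns a list of dicts, best first, with "conf" (0 to 1); they miss things now and then, are a little off and sometimes report something else, mostly with a low value. They report only what shows in the picture. A call takes as long as a camera call.
- imaging.cut_out(thing, camera): "mask" (480x640 bool, what is visible of it) and "centre" ([column, row] in pixels, amid what is visible of it).
The state is a dict: "t": time; "q": joint angles; "joint_vel": joint speeds; "joint_torque": joint torques, N m; "eef_pos": TCP position; "tool_rot": TCP orientation; "contact_force": force on the tool from outside, world axes, zero at the start; "torque": the same for the moment, N m; "gripper_width": opening from 0.0 (shut) to 1.0 (fully open); "grasp_force": force on a finger pad.
Only numpy, scipy, OpenCV 4.12 (cv2) and the standard library are available. Lean on these libraries where they do the work, as an engineer would, in place of code of your own. Each camera call takes 0.05 s, during which the arm holds its last target. There are 200 camera calls.

## Working session

There is one attempt and no reset: what is moved stays moved. The work goes in short steps, Python scripts to look and compute and a tool call to move; the robot and the scene stay as the last step left them, time stands still between calls to the robot, and variables do not carry over. Pictures are saved under pics/ and viewed, at most 10 in all, crops included, and the job is handed in when it is done.

Besides the shell and the picture viewer there is one more tool, called after ">>>" as name([rows], argument=value, ...), one row to a line, values as JSON. drive_tool: Moves the arm, as the interface text tells. Its arguments: {"type":"object","properties":{"series":{"type":"array"},"squeeze":{"type":"number"}},"required":["series"]}

```bash
mkdir -p pics; ls; cat > h.py <<'E'
import numpy as np, cv2
from station import readout, imaging, hand_in
from scipy.spatial.transform import Rotation as R
def rot(q): return R.from_quat([q[1],q[2],q[3],q[0]]).as_matrix()
def snap(c,name=None):
    m=imaging.camera_model(c); im=imaging.read_camera(c)
    if name: cv2.imwrite('pics/'+name,im[:,:,::-1])
    return m,im
def ray(m,px,c):
    f=240/np.tan(np.radians(m['vfov']/2)); px=np.atleast_2d(np.array(px,float))
    d=(px-[m['cx'],m['cy']])/f
    if c=='wrist':
        r=np.linalg.norm(d,axis=1,keepdims=True)+1e-12
        v=np.hstack([d/r*np.sin(r),np.cos(r)])
    else: v=np.hstack([d,np.ones((len(d),1))])
    return v@rot(m['orientation']).T
def atz(m,px,c,z):
    v=ray(m,px,c); o=np.array(m['xyz']); return o+v*((z-o[2])/v[:,2:3])
def proj(m,P,c):
    f=240/np.tan(np.radians(m['vfov']/2)); v=(np.atleast_2d(P)-np.array(m['xyz']))@rot(m['orientation'])
    if c=='wrist':
        s=np.linalg.norm(v[:,:2],axis=1,keepdims=True); d=v[:,:2]/s*np.arctan2(s,v[:,2:3])
    else: d=v[:,:2]/v[:,2:3]
    return d*f+[m['cx'],m['cy']]
E
python3 - <<'E'
from h import *
o=readout.get_obs(); print({k:np.round(o[k],3) for k in ('t','eef_pos','tool_rot','contact_force','gripper_width')})
for c in ('top','side','wrist'):
    m,im=snap(c,c+'0.png'); print(c,{k:np.round(v,3) for k,v in m.items()})
    for t in ('carrier','keeper_bar','sphere','jewel_tray','handle_top','loupe','tweezers','stone_jar_1','cup','bar_seat'):
        for d in imaging.cut_out(t,c)[:1]:
            r=cv2.minAreaRect(np.argwhere(d['mask'])[:,::-1].astype(np.float32))
            print(t,round(d['conf'],2),np.round(d['centre']),np.round(r[0]),np.round(r[1]),round(r[2],1))
E
```

```text
pics
{'t': np.float64(0.0), 'eef_pos': array([0.241, 0.63 , 0.23 ]), 'tool_rot': array([-0.   ,  0.181,  0.983, -0.001]), 'contact_force': array([-0.03 , -0.184, -0.208]), 'gripper_width': np.float64(1.001)}
top {'vfov': np.float64(48.835), 'cx': np.float64(320.959), 'cy': np.float64(226.878), 'xyz': array([0.492, 0.225, 0.929]), 'orientation': array([ 0.014, -0.697,  0.717, -0.001])}
carrier 0.59 [247. 224.] [248. 225.] [88. 66.] 4.4
keeper_bar 0.77 [401. 177.] [400. 176.] [71. 12.] 27.1
sphere 0.81 [248. 208.] [248. 210.] [15. 16.] 90.0
jewel_tray 0.73 [404. 166.] [405. 169.] [160. 129.] 88.0
handle_top 0.58 [247. 226.] [248. 225.] [85. 66.] 3.9
loupe 0.79 [365. 224.] [368. 226.] [25. 15.] 90.0
tweezers 0.49 [301. 145.] [303. 145.] [25. 23.] 45.0
stone_jar_1 0.76 [301. 143.] [302. 146.] [25. 22.] 90.0
cup 0.71 [247. 226.] [247. 225.] [85. 65.] 4.1
bar_seat 0.66 [247. 229.] [248. 225.] [85. 65.] 3.4
side {'vfov': np.float64(48.872), 'cx': np.float64(315.273), 'cy': np.float64(237.734), 'xyz': array([ 0.184, -0.304,  0.683]), 'orientation': array([-0.372,  0.882, -0.268,  0.111])}
ca
[... 323 characters left out ...]
ers 0.93 [275. 325.] [271. 326.] [77. 10.] 48.8
stone_jar_1 0.62 [353. 220.] [356. 216.] [28. 20.] 90.0
cup 0.97 [268. 216.] [270. 215.] [75. 67.] 58.1
bar_seat 0.74 [265. 220.] [270. 215.] [75. 68.] 58.0
wrist {'vfov': np.float64(65.706), 'cx': np.float64(319.179), 'cy': np.float64(241.058), 'xyz': array([0.166, 0.658, 0.374]), 'orientation': array([0.129, 0.814, 0.56 , 0.089])}
carrier 0.86 [236. 418.] [237. 417.] [19. 28.] 70.6
keeper_bar 0.33 [234. 417.] [209. 433.] [24. 93.] 60.0
jewel_tray 0.83 [136. 468.] [134. 468.] [48. 32.] 49.5
handle_top 0.66 [234. 417.] [237. 417.] [20. 29.] 71.6
cup 0.59 [236. 415.] [237. 418.] [17. 31.] 81.5
bar_seat 0.69 [237. 416.] [237. 418.] [18. 31.] 80.5
```

```bash
python3 -c "
import cv2
a=cv2.imread('pics/top0.png')[100:300,170:490];cv2.imwrite('pics/topc.png',cv2.resize(a,(800,500),interpolation=cv2.INTER_CUBIC))"
python3 - <<'E'
from h import *
import cv2
m,im=snap('top')
def long(mask):
    r=cv2.minAreaRect(np.argwhere(mask)[:,::-1].astype(np.float32)); b=cv2.boxPoints(r)
    if np.linalg.norm(b[0]-b[1])<np.linalg.norm(b[1]-b[2]): return (b[0]+b[1])/2,(b[2]+b[3])/2
    return (b[1]+b[2])/2,(b[3]+b[0])/2
for t,z in (('sphere',.029),('keeper_bar',.011),('jewel_tray',.022),('carrier',.057)):
    d=imaging.cut_out(t,'top')[0]; a,b=long(d['mask'])
    print(t,atz(m,[a,b],'top',z).round(3)[:,:2],'mean',atz(m,[np.argwhere(d['mask']).mean(0)[::-1]],'top',z).round(4)[0])
m,im=snap('side')
for t,z in (('sphere',.029),('keeper_bar',.011)):
    d=imaging.cut_out(t,'side')[0]; a,b=long(d['mask'])
    print(t,atz(m,[a,b],'side',z).round(3)[:,:2],'mean',atz(m,[np.argwhere(d['mask']).mean(0)[::-1]],'side',z).round(4)[0])
E
```

```text
sphere [[0.55  0.377]
 [0.537 0.352]] mean [0.5436 0.3649 0.029 ]
keeper_bar [[0.626 0.155]
 [0.565 0.049]] mean [0.5938 0.1009 0.011 ]
jewel_tray [[0.746 0.095]
 [0.468 0.094]] mean [0.608  0.0933 0.022 ]
carrier [[0.523 0.433]
 [0.511 0.293]] mean [0.5164 0.3614 0.057 ]
sphere [[0.557 0.355]
 [0.532 0.372]] mean [0.5441 0.362  0.029 ]
keeper_bar [[0.626 0.153]
 [0.563 0.042]] mean [0.5918 0.096  0.011 ]
```

View pics/topc.png

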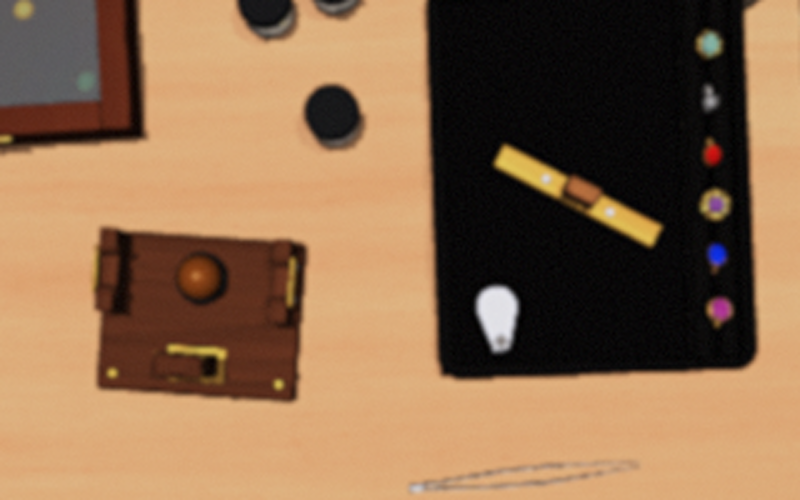

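View pics/side0.png

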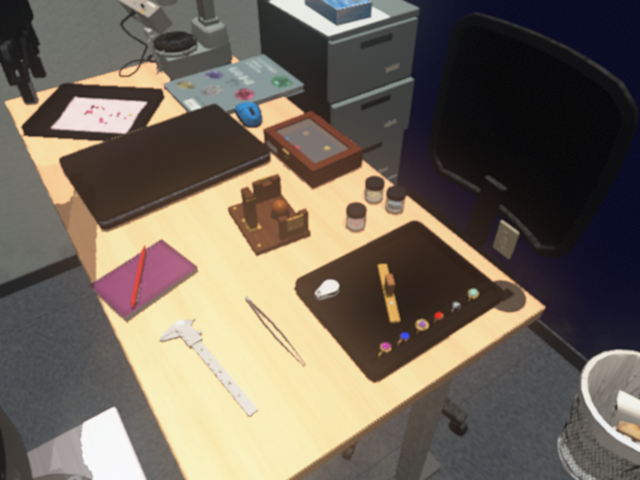

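```bash
cat >> h.py <<'E'
def yaw():
    y=rot(readout.get_obs()['tool_rot'])[:,1]; return np.degrees(np.arctan2(y[1],y[0]))
def plan(p,yw,n,nt=None):
    "rows for a straight move to p with tool y at yaw yw (deg), tool vertical"
    o=readout.get_obs(); p0=np.array(o['eef_pos']); a0=yaw(); nt=nt or n
    dz=(yw-a0+180)%360-180; st=(np.array(p)-p0)/n; a=a0
    print('t',o['t'],'pos',p0.round(4),'yaw',round(a0,2),'z',rot(o['tool_rot'])[:,2].round(4),'turn',round(-dz,1),'dist',np.linalg.norm(p-p0).round(3))
    for i in range(n):
        t=np.radians(a); y=np.array([np.cos(t),np.sin(t),0]); x=np.array([-np.sin(t),np.cos(t),0])
        tr=dz/nt if i<nt else 0
        print([round(100*st@x,2),round(100*st@y,2),round(-100*st[2],2),round(-tr,2)],end=', '); a+=tr
    print()
E
python3 - <<'E'
from h import *
plan([.595,.10,.17],-30,16)
E
```

```text
t 2.05 pos [0.2408 0.6306 0.2313] yaw 69.1 z [ 0. -0. -1.] turn 99.1 dist 0.641
[np.float64(-3.25), np.float64(-2.31), np.float64(0.38), np.float64(6.19)], [np.float64(-3.48), np.float64(-1.94), np.float64(0.38), np.float64(6.19)], [np.float64(-3.67), np.float64(-1.56), np.float64(0.38), np.float64(6.19)], [np.float64(-3.82), np.float64(-1.15), np.float64(0.38), np.float64(6.19)], [np.float64(-3.92), np.float64(-0.73), np.float64(0.38), np.float64(6.19)], [np.float64(-3.98), np.float64(-0.31), np.float64(0.38), np.float64(6.19)], [np.float64(-3.99), np.float64(0.12), np.float64(0.38), np.float64(6.19)], [np.float64(-3.95), np.float64(0.55), np.float64(0.38), np.float64(6.19)], [np.float64(-3.87), np.float64(0.98), np.float64(0.38), np.float64(6.19)], [np.float64(-3.74), np.float64(1.39), np.float64(0.38), np.float64(6.19)], [np.float64(-3.57), np.float64(1.78), np.float64(0.38), np.float64(6.19)], [np.float64(-3.35), np.float64(2.16), np.float64(0.38), np.float64(6.19)], [np.float64(-3.1), np.float64(2.51), np.float64(0.38), np.float64(6.19)], [np.float64(-2.81), np.float64(2.83), np.float64(0.38), np.float64(6.19)], [np.float64(-2.49), np.float64(3.11), np.float64(0.38), np.float64(6.19)], [np.float64(-2.14), np.float64(3.36), np.float64(0.38), np.float64(6.19)],
```

>>> drive_tool([
  [-3.2,-2.3,0.4,6.2,0],
  [-3.5,-1.9,0.4,6.2,0],
  [-3.7,-1.6,0.4,6.2,0],
  [-3.8,-1.1,0.4,6.2,0],
  [-3.9,-0.7,0.4,6.2,0],
  [-4.0,-0.3,0.4,6.2,0],
  [-4.0,0.1,0.4,6.2,0],
  [-4.0,0.6,0.4,6.2,0],
])

```text
t: 2.85
eef_pos: [0.4195, 0.3642, 0.1995]
tool_rot: [-0.0, 0.579, 0.815, 0.0]
contact_force: [0.8, 0.4, 0.7]
gripper_width: 0.502
grasp_force: 0.0
```

>>> drive_tool([
  [-3.9,1.0,0.4,6.2,0],
  [-3.7,1.4,0.4,6.2,0],
  [-3.6,1.8,0.4,6.2,0],
  [-3.4,2.2,0.4,6.2,0],
  [-3.1,2.5,0.4,6.2,0],
  [-2.8,2.8,0.4,6.2,0],
  [-2.5,3.1,0.4,6.2,0],
  [-2.1,3.4,0.3,6.2,0],
])

```text
t: 3.65
eef_pos: [0.5972, 0.0985, 0.1683]
tool_rot: [-0.0, 0.867, 0.497, 0.0]
contact_force: [1.0, 0.6, 0.5]
gripper_width: 0.504
grasp_force: 0.0
```

>>> drive_tool([
  [0,0,0,0,0],
  [0,0,0,0,0],
])

```text
t: 3.85
eef_pos: [0.5968, 0.0988, 0.1682]
tool_rot: [0.0, 0.867, 0.499, -0.0]
contact_force: [-0.7, 0.3, -0.3]
gripper_width: 0.5
grasp_force: 0.0
```

```bash
python3 - <<'E'
from h import *
m,im=snap('wrist','w1.png')
for d in imaging.cut_out('keeper_bar','wrist')[:2]:
    k=d['mask']; print(d['conf'],d['centre'],k.sum())
    P=atz(m,np.argwhere(k)[:,::-1],'wrist',.011)[:,:2].astype(np.float32)
    r=cv2.minAreaRect(P); print(r)
    cv2.imwrite('pics/mask1.png',np.where(k[...,None],im[:,:,::-1],im[:,:,::-1]//3))
print(proj(m,[[.595,.1,.041]],'wrist'))
o=readout.get_obs();print(o['t'],o['eef_pos'],yaw(),o['gripper_width'])
E
```

```text
0.6 [317.9, 215.4] 2513
((0.5934029817581177, 0.09983094036579132), (0.12047934532165527, 0.015464000403881073), 60.70027160644531)
[[316.49244509 229.4017983 ]]
3.95 [0.59603531 0.10120152 0.16815819] -29.96706013059163 0.5004538134496748
```

View pics/w1.png

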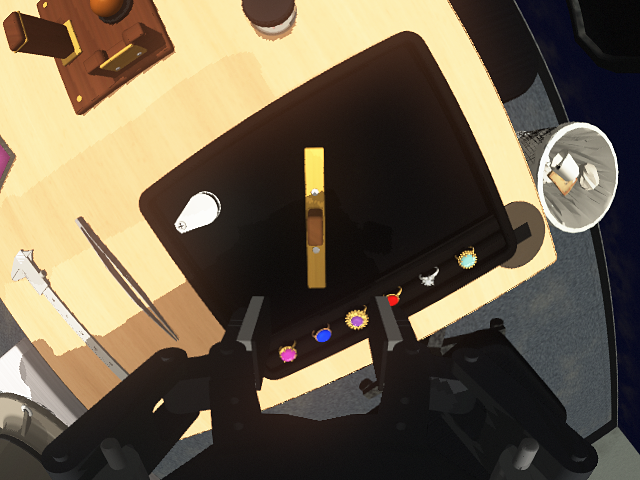

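>>> drive_tool([
  [-0.1,-0.3,3,-0.7,0],
  [0,0,3,0,0],
  [0,0,3,0,0],
  [0,0,3,0,0],
  [0,0,2,0,0],
  [0,0,1,0,0],
  [0,0,0,0,0],
  [0,0,0,0,0],
])

```text
t: 4.75
eef_pos: [0.594, 0.1011, 0.0192]
tool_rot: [0.0, 0.863, 0.505, 0.001]
contact_force: [-0.2, -0.4, 0.3]
gripper_width: 0.505
grasp_force: 0.0
```

```bash
python3 - <<'E'
from h import *
o=readout.get_obs();print(o['t'],o['eef_pos'],yaw(),o['gripper_width'],o['contact_force'])
m,im=snap('wrist','w2.png')
E
```

```text
4.75 [0.59397467 0.10111329 0.01917832] -29.34317448168187 0.5046091173103351 [-0.18199999 -0.37006578  0.33872154]
```

View pics/w2.png

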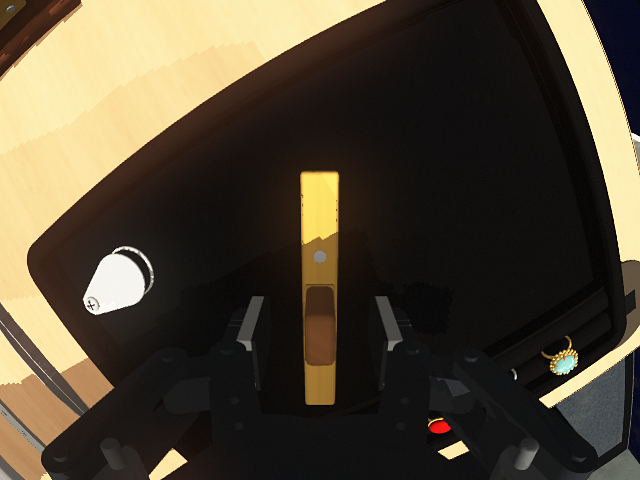

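>>> drive_tool([
  [0,0,0.4,0,0],
  [0,0,0,0,0.5],
  [0,0,0,0,1],
  [0,0,0,0,1],
  [0,0,0,0,1],
  [0,0,0,0,1],
  [0,0,0,0,1],
], squeeze=30)

```text
t: 5.5
eef_pos: [0.5937, 0.1004, 0.0147]
tool_rot: [0.0, 0.863, 0.504, 0.0]
contact_force: [-1.6, -0.8, 4.6]
gripper_width: 0.132
grasp_force: 32.5
```

>>> drive_tool([
  [0,0,-0.5,0,1],
  [0,0,-1.5,0,1],
  [0,0,-3,0,1],
  [0,0,-4,0,1],
  [0,0,-4,0,1],
  [0,0,-4,0,1],
  [0,0,-2,0,1],
])

```text
t: 6.2
eef_pos: [0.5949, 0.1, 0.2089]
tool_rot: [0.001, 0.864, 0.504, 0.003]
contact_force: [-0.5, 0.1, -0.7]
gripper_width: 0.132
grasp_force: 31.6
```

```bash
python3 - <<'E'
from h import *
o=readout.get_obs();print(o['gripper_width'],o['contact_force'],o['grasp_force'])
plan([.53,.25,.205],-5,7)
E
```

```text
0.13225339616899648 [-0.52559673  0.13060583 -0.65416193] 31.643775701522827
t 6.2 pos [0.5949 0.1    0.2089] yaw -29.45 z [ 0.0049  0.0016 -1.    ] turn -24.4 dist 0.163
[np.float64(1.41), np.float64(-1.86), np.float64(0.06), np.float64(-3.49)], [np.float64(1.52), np.float64(-1.77), np.float64(0.06), np.float64(-3.49)], [np.float64(1.63), np.float64(-1.67), np.float64(0.06), np.float64(-3.49)], [np.float64(1.72), np.float64(-1.57), np.float64(0.06), np.float64(-3.49)], [np.float64(1.82), np.float64(-1.46), np.float64(0.06), np.float64(-3.49)], [np.float64(1.9), np.float64(-1.35), np.float64(0.06), np.float64(-3.49)], [np.float64(1.98), np.float64(-1.23), np.float64(0.06), np.float64(-3.49)],
```

>>> drive_tool([
  [1.4,-1.9,0,-3.5,1],
  [1.5,-1.8,0,-3.5,1],
  [1.6,-1.7,0,-3.5,1],
  [1.7,-1.6,0,-3.5,1],
  [1.8,-1.5,0,-3.5,1],
  [1.9,-1.3,0,-3.5,1],
  [2.0,-1.2,0,-3.4,1],
  [0,0,0,0,1],
])

```text
t: 7.0
eef_pos: [0.5254, 0.255, 0.2039]
tool_rot: [-0.001, 0.734, 0.679, 0.0]
contact_force: [0.9, -0.6, -2.2]
gripper_width: 0.138
grasp_force: 31.6
```

>>> drive_tool([
  [0,0,0,0,1],
  [0,0,0,0,1],
])

```text
t: 7.2
eef_pos: [0.5279, 0.2491, 0.2043]
tool_rot: [0.0, 0.738, 0.675, -0.0]
contact_force: [0.2, -1.1, -0.6]
gripper_width: 0.13
grasp_force: 31.6
```

```bash
python3 - <<'E'
from h import *
o=readout.get_obs();print(o['t'],o['eef_pos'],yaw(),o['contact_force'])
m,im=snap('wrist','w3.png'); print(m)
for t,z in (('sphere',.029),('carrier',.012),('keeper_bar',.18)):
  for d in imaging.cut_out(t,'wrist')[:1]:
    P=atz(m,np.argwhere(d['mask'])[:,::-1],'wrist',z)[:,:2].astype(np.float32)
    print(t,d['conf'],d['centre'],cv2.minAreaRect(P))
E
```

```text
7.2 [0.52785364 0.24907012 0.20429068] -5.067328102246754 [ 0.17905937 -1.09006698 -0.56599721]
{'vfov': 65.70646984690485, 'cx': 319.17922528584563, 'cy': 241.05838229912214, 'xyz': array([0.53439213, 0.32789131, 0.3471743 ]), 'orientation': array([ 0.15704124,  0.98659011, -0.04396934, -0.00668625])}
sphere 0.72 [326.0, 85.4] ((0.5421010851860046, 0.36201104521751404), (0.028625935316085815, 0.029285944998264313), 85.01500701904297)
carrier 0.8 [294.2, 87.3] ((0.5162256360054016, 0.3692616820335388), (0.15378127992153168, 0.1198401004076004), 84.71809387207031)
keeper_bar 0.66 [320.0, 274.3] ((0.5261502265930176, 0.23757024109363556), (0.13960383832454681, 0.01833926886320114), 84.90065002441406)
```

View pics/w3.png

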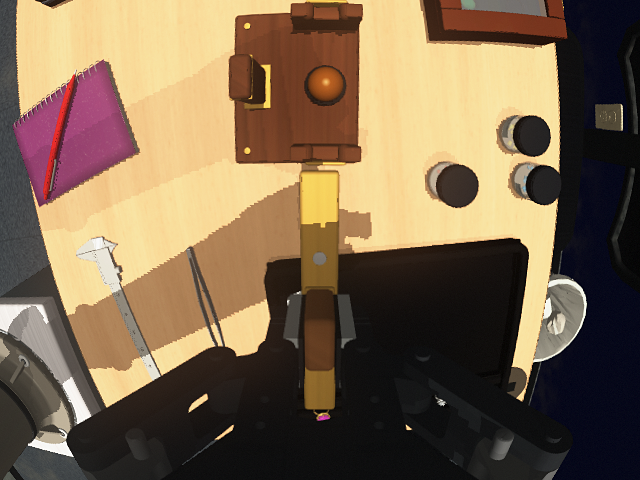

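```bash
python3 -c "
import cv2
a=cv2.imread('pics/w3.png')[0:180,215:385];cv2.imwrite('pics/w3c.png',cv2.resize(a,None,fx=3.3,fy=3.3,interpolation=cv2.INTER_CUBIC))"
```

```text
(no output)
```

View pics/w3c.png

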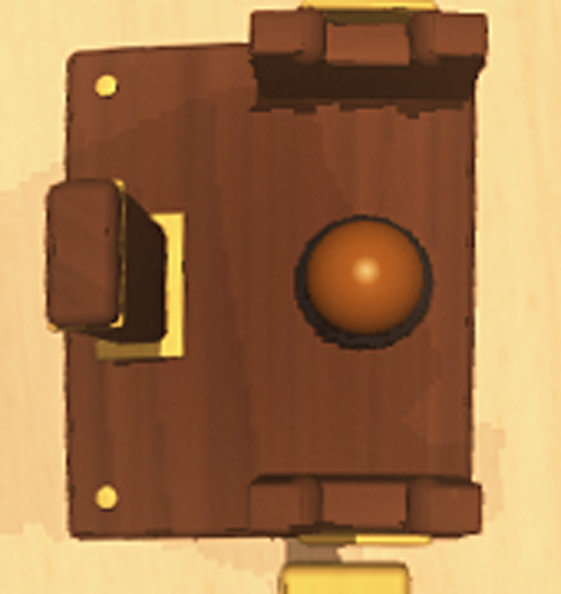

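```bash
cat > fit.py <<'E'
from h import *
from scipy.optimize import least_squares
def carr(p,L):
    c,s=np.cos(p[2]),np.sin(p[2]); L=np.array(L)/1000
    return np.c_[p[0]+c*L[:,0]-s*L[:,1],p[1]+s*L[:,0]+c*L[:,1],L[:,2]]
def fit(m,L,px,c):
    r=least_squares(lambda p:(proj(m,carr(p,L),c)-px).ravel(),[.518,.365,-.09],loss='soft_l1',x_scale=[.01,.01,.05])
    print(r.x.round(4),np.degrees(r.x[2]).round(2)); print((proj(m,carr(r.x,L),c)-px).round(1).tolist()); return r.x
E
python3 - <<'E'
from fit import *
m=dict(vfov=65.70646984690485,cx=319.17922528584563,cy=241.05838229912214,xyz=[0.53439213,0.32789131,0.3471743],orientation=[0.15704124,0.98659011,-0.04396934,-0.00668625])
L=[(-56,-70,12),(-56,70,12),(-2,-64,57),(54,-64,57),(-2,64,57),(54,64,57),(-2,52,57),(54,52,57),(-34,0,91)]
px=np.array([(70,537),(70,52),(250,531),(481,531),(250,12),(487,13),(252,57),(483,57),(84,254)])/3.3+[215,0]
p=fit(m,L,px,'wrist')
for l in [(26,0,47),(-34,0,91)]: print(carr(p,[l]))
plan(carr(p,[(26,0,150)])[0],np.degrees(p[2]),6)
E
```

```text
[ 0.5176  0.3638 -0.0913] -5.23
[[-0.4, 1.6], [-1.5, -0.6], [-0.1, 0.9], [1.5, 1.2], [-0.1, -0.9], [0.7, -0.4], [-0.8, -0.6], [2.0, 0.1], [-0.6, -0.4]]
[[0.54348317 0.36147777 0.047     ]]
[[0.483733   0.36694742 0.091     ]]
t 7.4 pos [0.5278 0.2491 0.2043] yaw -5.09 z [ 2.e-04 -2.e-04 -1.e+00] turn 0.1 dist 0.126
[np.float64(1.89), np.float64(0.09), np.float64(0.91), np.float64(0.02)], [np.float64(1.89), np.float64(0.09), np.float64(0.91), np.float64(0.02)], [np.float64(1.89), np.float64(0.09), np.float64(0.91), np.float64(0.02)], [np.float64(1.89), np.float64(0.09), np.float64(0.91), np.float64(0.02)], [np.float64(1.89), np.float64(0.09), np.float64(0.91), np.float64(0.02)], [np.float64(1.89), np.float64(0.09), np.float64(0.91), np.float64(0.02)],
```

>>> drive_tool([
  [1.9,0.1,0.9,0.1,1],
  [1.9,0.1,0.9,0,1],
  [1.9,0.1,0.9,0,1],
  [1.9,0.1,0.9,0,1],
  [1.9,0.1,0.9,0,1],
  [1.9,0.1,0.9,0,1],
  [0,0,0,0,1],
  [0,0,0,0,1],
])

```text
t: 8.2
eef_pos: [0.5435, 0.3631, 0.1497]
tool_rot: [0.0, 0.738, 0.675, -0.001]
contact_force: [0.1, 0.5, -0.1]
gripper_width: 0.133
grasp_force: 31.6
```

>>> drive_tool([
  [0,0,2,0,1],
  [0,0,2,0,1],
  [0,0,2,0,1],
  [0,0,1,0,1],
  [0,0,0.5,0,1],
  [0,0,0,0,1],
  [0,0,0,0,1],
  [0,0,0,0,1],
])

```text
t: 9.0
eef_pos: [0.5442, 0.3633, 0.0764]
tool_rot: [0.0, 0.738, 0.675, 0.001]
contact_force: [-0.7, -0.1, -0.6]
gripper_width: 0.134
grasp_force: 31.6
```

```bash
python3 - <<'E'
from h import *
import json
o=readout.get_obs();print(o['t'],o['eef_pos'],yaw(),o['contact_force'])
m,im=snap('wrist','w4.png'); json.dump({k:np.array(v).tolist() for k,v in m.items()},open('m4.json','w'))
a=im[200:480,200:440,::-1];cv2.imwrite('pics/w4c.png',cv2.resize(a,None,fx=2.1,fy=2.1,interpolation=cv2.INTER_CUBIC))
p=[.5176,.3638,-.0913]
from fit import carr
print(proj(m,carr(p,[(16,58,57),(36,58,57),(26,64,57),(16,-58,57),(36,-58,57)]),'wrist').round(1).tolist())
E
```

```text
9.0 [0.54419007 0.36325146 0.07639236] -5.1091537765360835 [-0.65551753 -0.1070933  -0.64320498]
[[296.2, 176.1], [341.8, 176.1], [319.0, 162.5], [300.9, 387.0], [336.6, 387.0]]
```

View pics/w4.png

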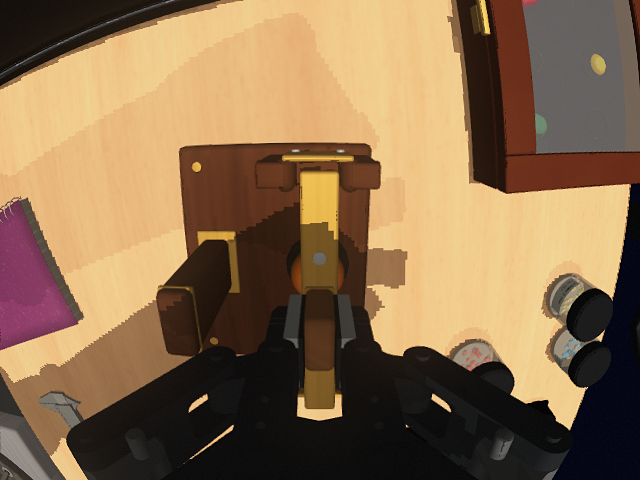

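```bash
python3 - <<'E'
from h import *
import json
m=json.load(open('m4.json')); im=cv2.imread('pics/w4.png').astype(int)
yel=((im[...,2]-im[...,0])>60)
for r in (180,190,200,215,395,402): 
    c=np.flatnonzero(yel[r,285:355])+285; print(r,c.min() if len(c) else None,c.max() if len(c) else None)
print('col320',[ (r,im[r,320,::-1].tolist()) for r in list(range(150,178,2))+list(range(402,414,2))])
p=np.array([.5176,.3638,-.0913])
c,s=np.cos(p[2]),np.sin(p[2])
def loc(px,z):
    w=atz(m,px,'wrist',z)[:,:2]-p[:2]; return (1000*np.c_[c*w[:,0]+s*w[:,1],-s*w[:,0]+c*w[:,1]]).round(1).tolist()
print('notch edges in image',loc([(296,176),(341,176),(319,155),(319,161)],.0565))
for z in (.0717,.0727): print(z,loc([(301.5,180),(338.5,180),(320,170),(320,407.5)],z))
E
python3 -c "
import cv2
a=cv2.imread('pics/w4.png')[140:230,240:400];cv2.imwrite('pics/w4d.png',cv2.resize(a,None,fx=5,fy=5,interpolation=cv2.INTER_CUBIC))"
```

```text
180 285 354
190 292 343
200 285 354
215 300 354
395 298 341
402 298 341
col320 [(150, [111, 64, 37]), (152, [82, 60, 27]), (154, [90, 65, 31]), (156, [185, 137, 58]), (158, [242, 198, 85]), (160, [184, 137, 58]), (162, [101, 53, 32]), (164, [113, 64, 37]), (166, [83, 48, 27]), (168, [78, 46, 26]), (170, [79, 56, 27]), (172, [171, 127, 53]), (174, [229, 176, 74]), (176, [237, 190, 81]), (402, [121, 88, 37]), (404, [121, 87, 36]), (406, [121, 87, 36]), (408, [104, 73, 25]), (410, [242, 202, 139]), (412, [237, 195, 132])]
notch edges in image [[15.9, 58.0], [35.7, 58.0], [26.0, 67.3], [26.0, 64.6]]
0.0717 [[19.0, 58.5], [33.8, 58.5], [26.4, 62.5], [26.7, -60.1]]
0.0727 [[19.0, 58.6], [33.7, 58.6], [26.4, 62.6], [26.7, -59.2]]
```

View pics/w4d.png

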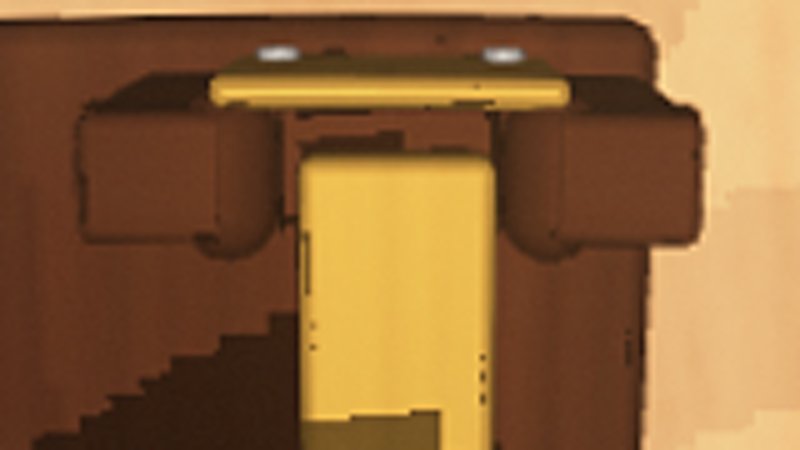

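>>> drive_tool([
  [-0.1,-0.05,0,0,1],
  [0,0,0.3,0,1],
  [0,0,0.3,0,1],
  [0,0,0.3,0,1],
  [0,0,0.3,0,1],
  [0,0,0.3,0,1],
  [0,0,0.1,0,1],
  [0,0,0,0,1],
])

```text
t: 9.85
eef_pos: [0.5428, 0.3619, 0.059]
tool_rot: [0.0, 0.738, 0.675, -0.0]
contact_force: [-0.4, -0.8, -0.0]
gripper_width: 0.135
grasp_force: 31.6
```

>>> drive_tool([
  [0,0,0.1,0,1],
  [0,0,0.05,0,1],
  [0,0,0,0,1],
  [0,0,0,0,1],
])

```text
t: 10.25
eef_pos: [0.543, 0.362, 0.0579]
tool_rot: [-0.0, 0.738, 0.675, 0.0]
contact_force: [-0.3, 0.1, -0.7]
gripper_width: 0.134
grasp_force: 31.6
```

>>> drive_tool([
  [0,0,0.05,0,1],
  [0,0,0.05,0,1],
  [0,0,0,0,1],
  [0,0,0,0,1],
])

```text
t: 10.65
eef_pos: [0.5429, 0.362, 0.0568]
tool_rot: [0.0, 0.738, 0.675, -0.0]
contact_force: [0.4, 0.6, -0.6]
gripper_width: 0.134
grasp_force: 31.7
```

```bash
python3 - <<'E'
from h import *
m,im=snap('side');o=readout.get_obs();print(o['t'],o['eef_pos'],o['contact_force'])
m,w=snap('wrist')
a=cv2.resize(im[165:255,215:335],None,fx=4,fy=4,interpolation=cv2.INTER_CUBIC);b=cv2.resize(w[140:265,240:400][:90],(480,270))
cv2.imwrite('pics/s5.png',np.vstack([a,b])[:,:,::-1])
E
```

```text
10.7 [0.54292226 0.36199297 0.05679239] [0.47379537 0.31112064 0.21623872]
```

View pics/s5.png

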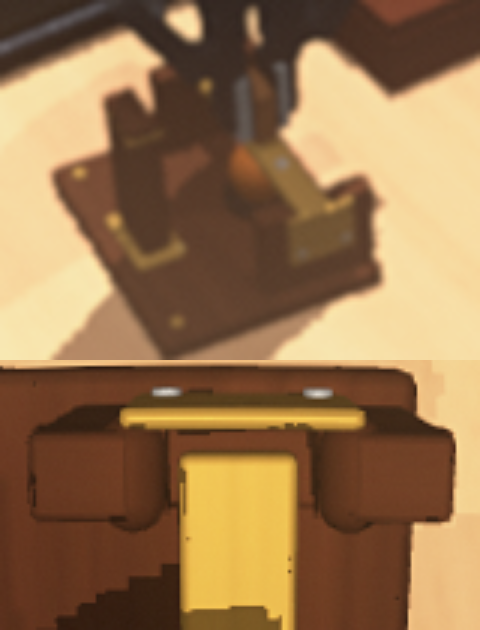

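>>> drive_tool([
  [0,0.03,0.05,0,1],
  [0,0,0.05,0,1],
  [0,0,0,0,1],
  [0,0,0,0,1],
])

```text
t: 11.15
eef_pos: [0.543, 0.362, 0.0567]
tool_rot: [-0.0, 0.738, 0.675, -0.0]
contact_force: [-2.8, -1.9, 6.9]
gripper_width: 0.13
grasp_force: 32.9
```

>>> drive_tool([
  [0,0,-0.05,0,1],
  [0,0,0,0,0.68],
  [0,0,0,0,0.6],
  [0,0,0,0,0.5],
  [0,0,0,0,0.4],
  [0,0,0,0,0.4],
  [0,0,0,0,0.4],
  [0,0,0,0,0.4],
])

```text
t: 11.95
eef_pos: [0.5432, 0.362, 0.0563]
tool_rot: [0.0, 0.738, 0.675, -0.0]
contact_force: [-0.1, -0.3, 0.7]
gripper_width: 0.302
grasp_force: 0.0
```

```bash
python3 - <<'E'
from h import *
import json
o=readout.get_obs();print(o['t'],o['eef_pos'],o['contact_force'],o['gripper_width'])
m,w=snap('wrist','w6.png'); json.dump({k:np.array(v).tolist() for k,v in m.items()},open('m6.json','w'))
cv2.imwrite('pics/w6c.png',cv2.resize(w[130:420,150:400],None,fx=2,fy=2,interpolation=cv2.INTER_CUBIC)[:,:,::-1])
E
```

```text
11.95 [0.5432472  0.36196093 0.05625891] [-0.05344709 -0.33376321  0.73390661] 0.3024610336469953
```

View pics/w6c.png

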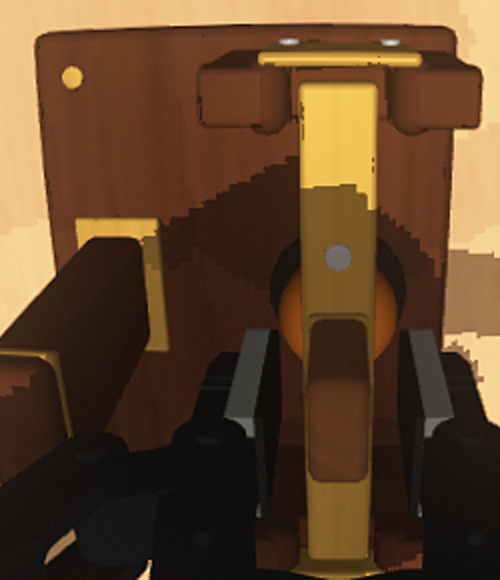

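>>> drive_tool([
  [0,0,-0.5,0,0.4],
  [0,0,-1,0,0.4],
  [0,0,-2,0,0.4],
  [0,0,-3,0,0.3],
  [0,0,-3,0,0.2],
  [0,0,-2,0,0.2],
  [0,0,0,0,0.2],
  [0,0,0,0,0.2],
])

```text
t: 12.8
eef_pos: [0.5433, 0.3621, 0.172]
tool_rot: [-0.0, 0.738, 0.675, 0.001]
contact_force: [-0.2, 0.6, -0.6]
gripper_width: 0.403
grasp_force: 0.0
```

```bash
python3 - <<'E'
from h import *
from fit import carr
m,w=snap('wrist'); p=[.5176,.3638,-.0913]
cv2.imwrite('pics/w7.png',w[:,:,::-1])
for z in (.053,.047):
  for d in imaging.cut_out('keeper_bar','wrist')[:1]:
    r=cv2.minAreaRect(atz(m,np.argwhere(d['mask'])[:,::-1],'wrist',z)[:,:2].astype(np.float32)); print(d['conf'],r)
print('expected',carr(p,[(26,0,47)]))
plan(carr(p,[(-34,0,140)])[0],-5.2,4)
E
```

```text
0.96 ((0.5428662300109863, 0.3605511486530304), (0.12334679067134857, 0.016596894711256027), 84.36605834960938)
0.96 ((0.5427059531211853, 0.3587164580821991), (0.12617146968841553, 0.01697700470685959), 84.36605834960938)
expected [[0.54349171 0.3614295  0.047     ]]
t 12.95 pos [0.5425 0.3616 0.1701] yaw -5.09 z [-0.0017 -0.0013 -1.    ] turn 0.1 dist 0.066
[np.float64(0.0), np.float64(-1.47), np.float64(0.75), np.float64(0.03)], [np.float64(0.0), np.float64(-1.47), np.float64(0.75), np.float64(0.03)], [np.float64(0.0), np.float64(-1.47), np.float64(0.75), np.float64(0.03)], [np.float64(-0.0), np.float64(-1.47), np.float64(0.75), np.float64(0.03)],
```

>>> drive_tool([
  [0,-1.5,0.7,0,0.2],
  [0,-1.5,0.7,0,0.2],
  [0,-1.5,0.8,0,0.2],
  [0,-1.5,0.8,0,0.2],
  [0,0,0,0,0.2],
  [0,0,0,0,0.2],
])

```text
t: 13.55
eef_pos: [0.4836, 0.3671, 0.1409]
tool_rot: [0.0, 0.738, 0.675, -0.0]
contact_force: [0.2, 0.2, 0.2]
gripper_width: 0.405
grasp_force: 0.0
```

```bash
python3 - <<'E'
from h import *
from fit import carr
o=readout.get_obs(); R_=rot(o['tool_rot']);print(o['eef_pos'],yaw())
m,w=snap('wrist'); p=[.5176,.3638,-.0913]
g=w[:,:,:].astype(int)
print(proj(m,carr(p,[(-42,-16,91),(-26,-16,91),(-42,16,91),(-26,16,91)]),'wrist').round(1).tolist())
# handle top: edges on rows/cols
d=imaging.cut_out('carrier','wrist')[0]; print(d['conf'])
c=proj(m,carr(p,[(-34,0,91)]),'wrist')[0].round().astype(int); print(c)
print('row',[(x,g[c[1],x].tolist()) for x in range(c[0]-40,c[0]+41,4)])
print('col',[(y,g[y,c[0]].tolist()) for y in range(c[1]-56,min(c[1]+57,480),6)])
E
```

```text
[0.48357178 0.36709946 0.14089355] -5.0833627636834295
[[306.3, 294.3], [334.0, 294.3], [305.7, 241.6], [334.9, 241.6]]Traceback (most recent call last):
  File "<stdin>", line 8, in <module>
IndexError: list index out of range
```

```bash
python3 - <<'E'
from h import *
m,w=snap('wrist'); g=w.sum(2)
for r in (255,270,285): print(r,[(x,int(g[r,x])) for x in range(292,350,3)])
print([(y,int(g[y,320])) for y in range(215,320,5)])
E
```

```text
255 [(292, 103), (295, 102), (298, 104), (301, 99), (304, 85), (307, 88), (310, 86), (313, 89), (316, 92), (319, 93), (322, 84), (325, 84), (328, 76), (331, 91), (334, 97), (337, 93), (340, 92), (343, 92), (346, 88), (349, 87)]
270 [(292, 101), (295, 102), (298, 101), (301, 99), (304, 85), (307, 92), (310, 105), (313, 106), (316, 104), (319, 98), (322, 100), (325, 99), (328, 83), (331, 114), (334, 102), (337, 97), (340, 96), (343, 95), (346, 97), (349, 97)]
285 [(292, 97), (295, 108), (298, 106), (301, 106), (304, 90), (307, 103), (310, 103), (313, 102), (316, 97), (319, 102), (322, 100), (325, 99), (328, 86), (331, 105), (334, 106), (337, 105), (340, 95), (343, 94), (346, 100), (349, 96)]
[(215, 63), (220, 64), (225, 65), (230, 60), (235, 63), (240, 66), (245, 90), (250, 84), (255, 86), (260, 88), (265, 102), (270, 104), (275, 103), (280, 97), (285, 105), (290, 94), (295, 114), (300, 108), (305, 116), (310, 555), (315, 544)]
```

>>> drive_tool([
  [0,-0.1,1.5,0,0.2],
  [0,0,2,0,0.2],
  [0,0,2,0,0.2],
  [0,0,2,0,0.2],
  [0,0,1,0,0.2],
  [0,0,0.3,0,0.2],
  [0,0,0,0,0.2],
  [0,0,0,0,0.2],
])

```text
t: 14.5
eef_pos: [0.4831, 0.3677, 0.054]
tool_rot: [0.0, 0.738, 0.675, 0.001]
contact_force: [0.5, -0.0, 0.6]
gripper_width: 0.403
grasp_force: 0.0
```

>>> drive_tool([
  [0,0,0,0,0.3],
  [0,0,0,0,0.4],
  [0,0,0,0,0.5],
  [0,0,0,0,0.55],
  [0,0,0,0,0.6],
  [0,0,0,0,0.65],
], squeeze=20)

```text
t: 15.1
eef_pos: [0.483, 0.3674, 0.0535]
tool_rot: [0.0, 0.738, 0.675, 0.0]
contact_force: [1.1, -1.1, 1.5]
gripper_width: 0.184
grasp_force: 21.6
```

>>> drive_tool([
  [0,0,0,0,0.8],
  [0,0,0,0,1],
  [0,0,0,0,1],
  [0,0,0,0,1],
], squeeze=90)

```text
t: 15.5
eef_pos: [0.4829, 0.3674, 0.0536]
tool_rot: [0.0, 0.738, 0.675, 0.0]
contact_force: [2.2, -0.3, 5.2]
gripper_width: 0.175
grasp_force: 88.1
```

>>> drive_tool([
  [0,0,-0.1,0,1],
  [0,0,-0.2,0,1],
  [0,0,-0.3,0,1],
  [0,0,-0.3,0,1],
  [0,0,-0.3,0,1],
  [0,0,-0.2,0,1],
  [0,0,-0.1,0,1],
  [0,0,0,0,1],
])

```text
t: 16.3
eef_pos: [0.4826, 0.3674, 0.0685]
tool_rot: [-0.0, 0.738, 0.675, 0.0]
contact_force: [0.1, -0.1, -2.9]
gripper_width: 0.176
grasp_force: 87.7
```

```bash
python3 - <<'E'
from h import *
o=readout.get_obs();print({k:np.round(o[k],3) for k in ('t','eef_pos','tool_rot','contact_force','torque','gripper_width','grasp_force')})
m,w=snap('side','s8.png')
for t,z in (('sphere',.044),('keeper_bar',.068)):
  for d in imaging.cut_out(t,'side')[:1]: print(t,d['conf'],d['centre'],atz(m,[d['centre']],'side',z))
m,w=snap('wrist','w8.png')
for t,z in (('sphere',.044),('keeper_bar',.068)):
  for d in imaging.cut_out(t,'wrist')[:1]: print(t,d['conf'],d['centre'],cv2.minAreaRect(atz(m,np.argwhere(d['mask'])[:,::-1],'wrist',z)[:,:2].astype(np.float32)))
E
```

```text
{'t': np.float64(16.3), 'eef_pos': array([0.483, 0.367, 0.069]), 'tool_rot': array([-0.   ,  0.738,  0.675,  0.   ]), 'contact_force': array([ 0.053, -0.088, -2.936]), 'torque': array([ 0.017,  0.133, -0.026]), 'gripper_width': np.float64(0.176), 'grasp_force': np.float64(87.678)}
sphere 0.64 [326.9, 289.5] [[0.49505898 0.1355405  0.044     ]]
keeper_bar 0.76 [277.4, 190.2] [[0.54284368 0.36526253 0.068     ]]
sphere 0.87 [423.6, 283.4] ((0.533428966999054, 0.36282116174697876), (0.031196359544992447, 0.013897242024540901), 85.13484954833984)
keeper_bar 0.66 [458.5, 281.8] ((0.5479154586791992, 0.3628940284252167), (0.11910855770111084, 0.032474108040332794), 85.78116607666016)
```

>>> drive_tool([
  [0,0,-0.4,0,1],
  [0,0,-0.8,0,1],
  [0,0,-1,0,1],
  [0,0,-1,0,1],
  [0,0,-1,0,1],
  [0,0,-1,0,1],
  [0,0,-1,0,1],
  [0,0,-1,0,1],
])

```text
t: 17.4
eef_pos: [0.4825, 0.3674, 0.1413]
tool_rot: [-0.0, 0.738, 0.675, 0.0]
contact_force: [0.1, 0.1, -3.1]
gripper_width: 0.173
grasp_force: 87.8
```

>>> drive_tool([
  [0,0,-0.8,0,1],
  [0,0,-0.4,0,1],
  [0,0,-0.1,0,1],
  [0,0,0,0,1],
  [0,0,0,0,1],
])

```text
t: 17.9
eef_pos: [0.4822, 0.3672, 0.1528]
tool_rot: [-0.0, 0.738, 0.675, -0.0]
contact_force: [-0.0, 0.3, -2.9]
gripper_width: 0.172
grasp_force: 87.8
```

```bash
python3 - <<'E'
from h import *
o=readout.get_obs();print({k:np.round(o[k],3) for k in ('t','eef_pos','tool_rot','contact_force','torque','gripper_width','grasp_force')})
ms,s=snap('side','s9.png'); mt,t=snap('top')
a=[x['mask'] for x in imaging.cut_out('keeper_bar','side')[:1]]; b=[x['mask'] for x in imaging.cut_out('keeper_bar','top')[:1]]
print(imaging.cut_out('sphere','side')[0]['centre'])
p0=np.array(o['eef_pos']); L=dict(seat=(60,0,-25+18),sph=(60,0,-24)) 
for n,m,k,c in (('side',ms,a,'side'),('top',mt,b,'top')):
  if k:
    q=np.argwhere(k[0])[:,::-1]; print(n,'mean',q.mean(0),cv2.minAreaRect(q.astype(np.float32)))
    print(' expected bar centre px',proj(m,[p0+[.0598,-.0055,-.006+.003]],c), 'end',proj(m,[p0+[.0598+.0056,-.0055+.061,-.003],p0+[.0598-.0056,-.0055-.061,-.003]],c).round(1).tolist())
cv2.imwrite('pics/s9c.png',s[:,:,::-1])
E
```

```text
{'t': np.float64(17.9), 'eef_pos': array([0.482, 0.367, 0.153]), 'tool_rot': array([-0.   ,  0.738,  0.675, -0.   ]), 'contact_force': array([-2.000e-03,  3.180e-01, -2.896e+00]), 'torque': array([ 0.059,  0.141, -0.014]), 'gripper_width': np.float64(0.172), 'grasp_force': np.float64(87.76)}Traceback (most recent call last):
  File "<stdin>", line 5, in <module>
IndexError: list index out of range
```

```bash
cat > chk.py <<'E'
from h import *
o=readout.get_obs(); p0=np.array(o['eef_pos']); t=np.radians(yaw()); X=np.array([np.cos(t),np.sin(t),0]); Y=np.array([-np.sin(t),np.cos(t),0])
print('t',o['t'],p0.round(4),np.round(o['contact_force'],1),round(o['grasp_force']))
B=p0+.060*X+np.array([0,0,.0535*-1+.053])      # bar strip top middle if level
S=p0+.060*X+np.array([0,0,-.0535+.029])
for c in ('side','top','wrist'):
    m,im=snap(c,'chk_%s_%d.png'%(c,o['t']*100))
    for n,e in (('keeper_bar',proj(m,[B,B+.0615*Y,B-.0615*Y],c)),('sphere',proj(m,[S],c))):
        for d in imaging.cut_out(n,c)[:1]:
            q=np.argwhere(d['mask'])[:,::-1]; r=cv2.minAreaRect(q.astype(np.float32))
            print(c,n,round(d['conf'],2),'rect',np.round(r[0]+r[1]+(r[2],)).tolist(),'expect',e.round().tolist())
E
python3 chk.py
```

```text
t 18.15 [0.4824 0.3673 0.1531] [ 0.5 -0.1 -2.9] 88
side keeper_bar 0.63 rect [278.0, 153.0, 45.0, 17.0, 52.0] expect [[275.0, 153.0], [261.0, 136.0], [291.0, 172.0]]
side sphere 0.4 rect [273.0, 167.0, 13.0, 8.0, 45.0] expect [[276.0, 164.0]]
top keeper_bar 0.72 rect [240.0, 206.0, 76.0, 10.0, 4.0] expect [[238.0, 207.0], [196.0, 204.0], [279.0, 209.0]]
top sphere 0.58 rect [239.0, 207.0, 18.0, 12.0, 90.0] expect [[240.0, 208.0]]
wrist keeper_bar 0.95 rect [462.0, 289.0, 60.0, 230.0, 7.0] expect [[451.0, 308.0], [467.0, 173.0], [431.0, 407.0]]
wrist sphere 0.68 rect [421.0, 284.0, 26.0, 56.0, 8.0] expect [[436.0, 286.0]]
```

>>> drive_tool([
  [-0.3,0.1,0,0,1],
  [-0.6,0.2,0,0,1],
  [-0.9,0.3,0,0,1],
  [-1.2,0.4,0,0,1],
  [-1.2,0.4,0,0,1],
  [-1.2,0.4,0,0,1],
  [-1.2,0.4,0,0,1],
  [-1.2,0.4,0,0,1],
])

```text
t: 19.4
eef_pos: [0.5018, 0.286, 0.1534]
tool_rot: [0.0, 0.738, 0.675, 0.0]
contact_force: [-0.0, 0.1, -3.3]
gripper_width: 0.177
grasp_force: 87.8
```

>>> drive_tool([
  [-1.2,0.4,0,0,1],
  [-1.2,0.4,0,0,1],
  [-1.2,0.4,0,0,1],
  [-1.2,0.4,0,0,1],
  [-1.2,0.4,0,0,1],
  [-1.2,0.4,0,0,1],
  [-1.2,0.4,0,0,1],
  [-1.2,0.4,0,0,1],
])

```text
t: 20.2
eef_pos: [0.525, 0.1879, 0.1533]
tool_rot: [-0.0, 0.738, 0.675, 0.0]
contact_force: [-1.0, -0.2, -3.0]
gripper_width: 0.174
grasp_force: 87.8
```

>>> drive_tool([
  [-1.2,0.4,0,0,1],
  [-1.2,0.4,0,0,1],
  [-1.2,0.4,0,0,1],
  [-1.2,0.4,0,0,1],
  [-1.2,0.4,0,0,1],
  [-0.9,0.3,0,0,1],
  [-0.6,0.2,0,0,1],
  [-0.3,0.1,0,0,1],
])

```text
t: 21.0
eef_pos: [0.5439, 0.1082, 0.1533]
tool_rot: [0.0, 0.738, 0.675, -0.0]
contact_force: [0.3, 0.6, -4.0]
gripper_width: 0.178
grasp_force: 87.8
```

>>> drive_tool([
  [0,0,0,0,1],
  [0,0,0,0,1],
  [0,0,0,0,1],
  [0,0,0,0,1],
  [0,0,0,0,1],
  [0,0,0,0,1],
])

```text
t: 21.6
eef_pos: [0.5437, 0.1091, 0.1533]
tool_rot: [-0.0, 0.738, 0.675, 0.0]
contact_force: [0.5, -0.0, -3.4]
gripper_width: 0.175
grasp_force: 87.8
```

```bash
python3 chk.py; python3 - <<'E'
from h import *
for c in ('top','side'):
    m=imaging.camera_model(c)
    for n,z in (('jewel_tray',.022),('sphere',.129)):
        for d in imaging.cut_out(n,c)[:1]:
            P=atz(m,np.argwhere(d['mask'])[:,::-1],c,z)[:,:2].astype(np.float32); print(c,n,cv2.minAreaRect(P))
E
```

```text
t 21.6 [0.5437 0.1091 0.1533] [ 0.5 -0.  -3.4] 88
side keeper_bar 0.92 rect [410.0, 227.0, 52.0, 21.0, 46.0] expect [[400.0, 224.0], [377.0, 200.0], [426.0, 250.0]]
side sphere 0.72 rect [397.0, 239.0, 20.0, 12.0, 45.0] expect [[399.0, 236.0]]
top keeper_bar 0.89 rect [384.0, 158.0, 11.0, 29.0, 90.0] expect [[412.0, 160.0], [370.0, 158.0], [454.0, 163.0]]
wrist keeper_bar 0.89 rect [462.0, 289.0, 60.0, 230.0, 6.0] expect [[451.0, 308.0], [467.0, 172.0], [432.0, 407.0]]
wrist sphere 0.76 rect [421.0, 288.0, 25.0, 56.0, 7.0] expect [[437.0, 286.0]]
top jewel_tray ((0.607296884059906, 0.09486542642116547), (0.27437692880630493, 0.2187463939189911), 0.3596471846103668)
side jewel_tray ((0.6023309230804443, 0.08704279363155365), (0.28298938274383545, 0.22663134336471558), 0.38573887944221497)
side sphere ((0.597426176071167, 0.10241780430078506), (0.035498518496751785, 0.021844856441020966), 86.16783905029297)
```

```bash
python3 -c "
from station import hand_in; print(hand_in())"
```

```text
the job is handed in; nothing more can be done
None
```

I laid the bar in both notches and let go of it. I then carried the carrier level to the black tray and handed the job in with it held still, its underside about 10 cm above the desk and the sphere about 1 cm from the tray's middle. The bar and sphere looked unmoved in the last wrist picture, but no verdict came back.

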